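# Make up two bioreactor fitting kits

### The job

Make up the two bioreactor kits from the parts on the blue mat: in the three-compartment tray put the large six-bladed impeller in the compartment next to the grip tab, the white vent filter in the middle one and the tall sample bottle in the one at the far end from the tab; in the two-compartment tray put the small three-bladed impeller next to the tab and the short jar in the other. Set each part down without dropping it, standing upright on the tray floor in the middle of its compartment. Leave the red-capped bottle, the beaker and the spanner where they are.

Things in the scene. Friction and masses are not known exactly. Their poses are not given: they have to be found in the camera images.
- tray3: Three-compartment kit tray: fixed steel, 274 x 104 mm, three equal compartments in a row, dark grip tab (27 mm long) at one end. Origin: underside centre, at table height; x along the length towards the tab, z up. Compartment centres at y = 0, x = +0.090, 0, -0.090 m (largest x is next to the tab). Compartments are 86 (x) by 96 mm (y) inside; floor 3 mm and wall tops 12 mm above the table, walls 4 mm thick.
- tray2: Two-compartment kit tray: fixed steel, 184 x 104 mm, two equal compartments in a row, dark grip tab (27 mm long) at one end. Origin: underside centre, at table height; x along the length towards the tab, z up. Compartment centres at y = 0, x = +0.045, -0.045 m (largest x is next to the tab). Compartments are 86 (x) by 96 mm (y) inside; floor 3 mm and wall tops 12 mm above the table, walls 4 mm thick.
- impeller6_mid (a point): Large six-bladed steel impeller, standing loose on its blades: an upright round stub 24 mm in diameter, 72 mm high overall, on a disc with six flat upright blades, 66 mm across the blade tips; the blades reach 14 mm above its foot. 0.12 to 0.21 kg. Grip the stub. Point: on the axis, half-way up (36 mm above the foot); z is the axis, up.
- impeller3_mid (a point): Small three-bladed steel impeller, standing loose on its blades: an upright round stub 18 mm in diameter, 60 mm high overall, with three slanted blades, 58 mm across the blade tips; the blades reach 13 mm above its foot. 0.06 to 0.11 kg. Grip the stub. Point: on the axis, half-way up (30 mm above the foot); z is the axis, up.
- vial_mid (a point): Tall slim sample bottle of clear glass with a white cap, standing: body 32 mm in diameter up to 64 mm, cap 25 mm in diameter, 86 mm high overall. About 0.06 kg. Point: on the axis, half-way up (43 mm above the foot); z is the axis, up.
- jar_mid (a point): Short wide amber glass jar with a black lid, standing: 42 mm in diameter (lid 43 mm), 60 mm high. About 0.09 kg. Point: on the axis, half-way up (30 mm above the foot); z is the axis, up.
- filter_mid (a point): White plastic vent filter capsule, standing: ribbed round body 40 mm in diameter (about 43 mm over the ribs) up to 42 mm, on a foot flange 56 mm in diameter and 6 mm thick, with a thin 10 mm hose spigot on top, 66 mm high overall. About 0.06 kg. Grip the body. Point: on the axis, half-way up (33 mm above the foot); z is the axis, up.
- media_bottle_mid (a point): Bystander: clear glass bottle with a red cap, 70 mm in diameter, 134 mm high, standing beyond the work. Leave alone. Point: on the axis, half-way up.
- beaker_mid (a point): Bystander: open glass beaker, 70 mm across, 90 mm high, standing at the side. Leave alone. Point: on the axis, half-way up.
- spanner_mid (a point): Bystander: steel spanner lying on the bench beyond the work. Leave alone. About 165 mm long. Point: its middle.
Not all that is in view belongs to the job. Leave any green or purple look-alike of the part that bears impeller6_mid alone.

How it is judged:
At the end, for the whole second after the job is handed in: Each of the five parts stands upright (within 0.12 rad) and at rest on the floor of its own compartment (no more than 5 mm above its seated height), its axis within 15 mm of the compartment's centre both along and across the tray, released (x of impeller6_mid in the frame of tray3 between 0.075 and 0.105 m and y of impeller6_mid in the frame of tray3 between -0.015 and 0.015 m and z of impeller6_mid in the frame of tray3 below 0.044 m and angle between each of impeller6_mid, filter_mid, vial_mid, impeller3_mid, jar_mid's own z axis and vertical below 0.12 rad and linear speed of each of impeller6, filter, vial, impeller3, jar below 0.02 m/s and x of filter_mid in the frame of tray3 between -0.015 and 0.015 m and y of filter_mid in the frame of tray3 between -0.015 and 0.015 m and z of filter_mid in the frame of tray3 below 0.041 m and x of vial_mid in the frame of tray3 between -0.105 and -0.075 m and y of vial_mid in the frame of tray3 between -0.015 and 0.015 m and z of vial_mid in the frame of tray3 below 0.051 m and x of impeller3_mid in the frame of tray2 between 0.03 and 0.06 m and y of impeller3_mid in the frame of tray2 between -0.015 and 0.015 m and z of each of impeller3_mid, jar_mid in the frame of tray2 below 0.038 m and x of jar_mid in the frame of tray2 between -0.06 and -0.03 m and y of jar_mid in the frame of tray2 between -0.015 and 0.015 m); the robot touches nothing.
It fails at once if a kit part is dropped (falls freely by more than about 5 cm) ((linear speed of impeller6 above 1 m/s and contact force between impeller6 and anything else below 0.01 N) or (linear speed of filter above 1 m/s and contact force between filter and anything else below 0.01 N) or (linear speed of vial above 1 m/s and contact force between vial and anything else below 0.01 N) or (linear speed of impeller3 above 1 m/s and contact force between impeller3 and anything else below 0.01 N) or (linear speed of jar above 1 m/s and contact force between jar and anything else below 0.01 N)).
It fails at once if the media_bottle is moved more than 3 cm (distance of media_bottle_mid from where it was at the start of the episode above 0.03 m).
It fails at once if the beaker is moved more than 3 cm (distance of beaker_mid from where it was at the start of the episode above 0.03 m).
It fails at once if the spanner is moved more than 3 cm (distance of spanner_mid from where it was at the start of the episode above 0.03 m).
It also fails if it takes over 128 s, if anything falls off the work surface, if the arm or the gripper's body presses on something with over 40 N, if the wrist force passes 120 N, or if a joint passes its speed limit or range.

### The arm

A 7-joint arm with a two-finger parallel gripper is mounted at the origin on the work surface. World frame = base frame: x ahead of the robot, y to its left, z up, the work surface at z = 0. Lengths are in m, angles in rad, forces in N, time in s.
With the tool pointing down it reaches from about 0.4 to 0.875 m from the base axis. Payload 19.3 kg.
Tool frame: the origin (TCP) lies at the very end of the fingers, on their centre line; the grasp point (between the pads) lies 19 mm behind it; z points along the fingers, y is the line along which they close (so a half turn about z gives the same grasp; the last joint's range is limited). The gripper opens to 85 mm and grips with 20 to 120 N. Pads are 22 mm wide; open, the fingers measure 114 mm over their backs; the gripper's body (76 mm by 85 mm) begins 54 mm behind the grasp point. The pads swing forward as they close: fully open they stand 13 mm farther back than shut.
Start: joints at [-0.07, 0.521, -0.036, 1.599, 0.021, 1.021, -0.113], TCP at [0.625, -0, 0.198] pointing down, gripper open.
Joint ranges: [-2.91, 2.91], [-0.3, 2.13], [-1.5, 1.42], [0.17, 2.43], [-1.26, 4.41], [0.16, 1.93], [-2.52, 2.52]. Speed limits (rad/s): [1.89, 1.89, 2.39, 2.39, 3.01, 3.01, 3.01].

### API

Orientations are given as [roll, pitch, yaw] about the fixed x, y, z axes, in that order (R = Rz(yaw) Ry(pitch) Rx(roll)).
In Python, from workcell import bot gives the robot as it stands.
- The arm moves only by the tool servo_tool, never from a script. Its argument "plan" is a list of rows, each a list of 7 numbers: the finger opening in cm, from 0 to 8.54, then the shift along the tool's x, y, z in cm, then the turn, a rotation vector about the tool's x, y, z in degrees. In form: [[fingers, x, y, z, wx, wy, wz], ...]. A call has 1 to 10 rows; each row is the pose to reach, as a shift and turn from the pose commanded when the call began, along the tool's axes at that moment; what a row does not reach only later rows make up. A row lasts 1/10 s, in which the tool goes at most 50 mm and 8.59 degrees, less where a joint would pass 70% of its speed; a pose out of reach is approached as far as the arm can. A call with a gripper value outside its range is refused whole. The fingers move at their own pace and stop on an object; "force" is the grip in N (left out, the last holds). Time passes only in rows, so rows that repeat a pose let the fingers close. It gives the time, the measured TCP pose, the force, the opening and the grip force at its end, in the units of the state.
- bot.observe(): the state, without advancing time (a new reading comes with each control period).
- bot.grab_frame(name): name is "scene" or "side" or "wrist"; returns a dict with "frame" (384x512x3 uint8, blue, green, red), "mtx" (3x3 intrinsics, pixels), "k1" (the pictures are not rectified: a ray, as slopes to the right and down, at radius r is drawn at 1 + k1 r^2 times it, then the intrinsics apply), "R" (3x3) and "t" (3): a world point X has camera coordinates R X + t; the wrist camera has in their place "T_tool_cam" (4x4, takes a point from camera to tool coordinates, whose origin is the TCP and whose axes are the flange's). Camera axes: x right, y down, z forward; pixel columns grow to the right and rows downward; lengths in m; the calibration is good to about 2 mm. A picture is of the moment at which its call begins: read the wrist's pose just before it. There is no depth.
- bot.job_done(): hands the job in; it is judged then, once.
The state is a dict: "clock": time; "qpos": joint angles; "qd": joint speeds; "joint_efforts": joint torques, N m; "position": TCP position; "tool_rot": TCP orientation; "force": force on the tool from outside, world axes, zero at the start; "moment": the same for the moment, N m; "grip_width": finger opening in m; "finger_force": force on a finger pad.
Only numpy, scipy, OpenCV 4.12 (cv2) and the standard library are available. Lean on these libraries where they do the work, as an engineer would, in place of code of your own. Each camera call takes 0.05 s, during which the arm holds its last target. There are 200 camera calls.

## Working session

There is one attempt and no reset: what is moved stays moved. The work goes in short steps, Python scripts to look and compute and a tool call to move; the robot and the scene stay as the last step left them, time stands still between calls to the robot, and variables do not carry over. Pictures are saved under pics/ and viewed, at most 14 in all, crops included, and the job is handed in when it is done.

Besides the shell and the picture viewer there is one more tool, called as name([rows], argument=value, ...), one row to a line, values as JSON. servo_tool: Moves the arm, as the interface text tells. Its arguments: {"type":"object","properties":{"plan":{"type":"array","items":{"type":"array","items":{"type":"number"}}},"force":{"type":"number"}},"required":["plan"]}

```bash
ls; mkdir -p pics
python3 - <<'E'
from workcell import bot
import cv2,pickle
s=bot.observe();print({k:s[k] for k in('clock','position','tool_rot','grip_width')})
for n in('scene','side'):
    f=bot.grab_frame(n);pickle.dump(f,open(n+'.pkl','wb'));cv2.imwrite(f'pics/{n}0.png',f['frame']);print(n,f['mtx'],f['k1'],f['R'],f['t'])
f=bot.grab_frame('wrist');print(f['T_tool_cam']);cv2.imwrite('pics/wrist0.png',f['frame'])
E
```

```text
pics
{'clock': 0.0, 'position': array([ 6.24619639e-01, -3.04658925e-05,  1.97813720e-01]), 'tool_rot': array([-3.14042659e+00,  4.15710694e-05,  1.57077525e+00]), 'grip_width': 0.08521515782639863}
scene [[401.00366465   0.         255.50015229]
 [  0.         401.00366465 189.9695881 ]
 [  0.           0.           1.        ]] 0.04559671711591491 [[-0.15605002  0.9876449   0.01435077]
 [ 0.82443316  0.13823669 -0.54881744]
 [-0.54402055 -0.07381172 -0.83581904]] [ 0.19748741 -0.41772632  1.40645023]
side [[361.2811387    0.         248.01800412]
 [  0.         361.2811387  191.43609545]
 [  0.           0.           1.        ]] -0.014520602448037224 [[ 0.761218   -0.64833869  0.01428619]
 [-0.34653404 -0.42529076 -0.83608727]
 [ 0.54814351  0.63149403 -0.54841041]] [-0.49815523  0.22446265  0.7733173 ]
[[-1.68521620e-04 -9.56037495e-01 -2.93244402e-01  7.54768874e-02]
 [ 9.99999444e-01  1.44235602e-04 -1.04491737e-03  4.87585853e-04]
 [ 1.04127647e-03 -2.93244415e-01  9.56036939e-01 -1.75482031e-01]
 [ 0.00000000e+00  0.00000000e+00  0.00000000e+00  1.00000000e+00]]
```

View pics/scene0.png

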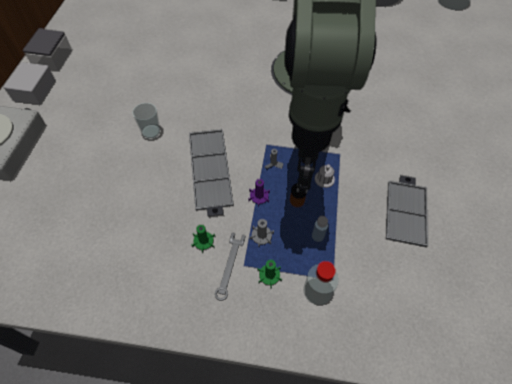

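View pics/side0.png

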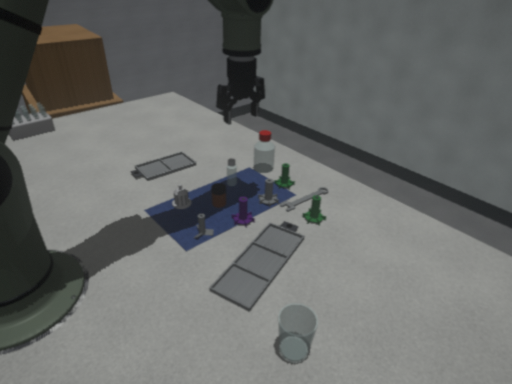

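The scene picture shows the mat with these on it:
- steel small impeller (274,158)
- filter (326,175)
- jar (298,195), in shadow
- vial (321,229)
- steel six-blader (262,231)

Things that could be taken for impeller6: steel (262,231), purple (259,190), green (203,237), green (270,271), small steel (274,158). I choose the grey steel one at (262,231). The side view shows the same parts, with tray3 at (260,262) and tray2 at (165,165). Next I check this in one close crop.

Run:
```python
import pickle,cv2,numpy as np
a=pickle.load(open('scene.pkl','rb'))['frame'][140:280,185:345];b=pickle.load(open('side.pkl','rb'))['frame'][145:285,140:300]
g=lambda i:cv2.convertScaleAbs(cv2.resize(i,(0,0),fx=4,fy=4,interpolation=cv2.INTER_CUBIC),alpha=1.5)
def grid(i,x0,y0):
    i=g(i)
    for k in range(0,160,20):
        cv2.putText(i,str(x0+k),(k*4,8),0,.35,(0,255,255),1);cv2.line(i,(k*4,0),(k*4,560),(0,255,255),1) if 0 else cv2.line(i,(k*4,8),(k*4,14),(0,255,255),1)
        cv2.putText(i,str(y0+k),(0,k*4+4),0,.35,(0,255,255),1)
    return i
cv2.imwrite('pics/cs.png',grid(a,185,140));cv2.imwrite('pics/cd.png',grid(b,140,145))
```

```text
(no output)
```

View pics/cs.png

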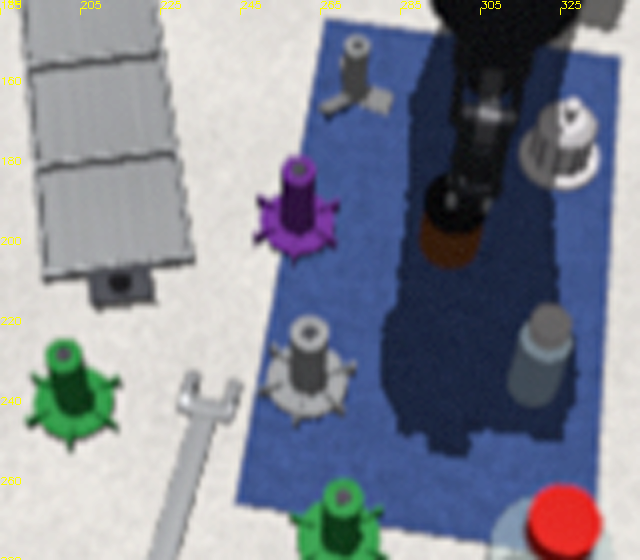

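View pics/cd.png

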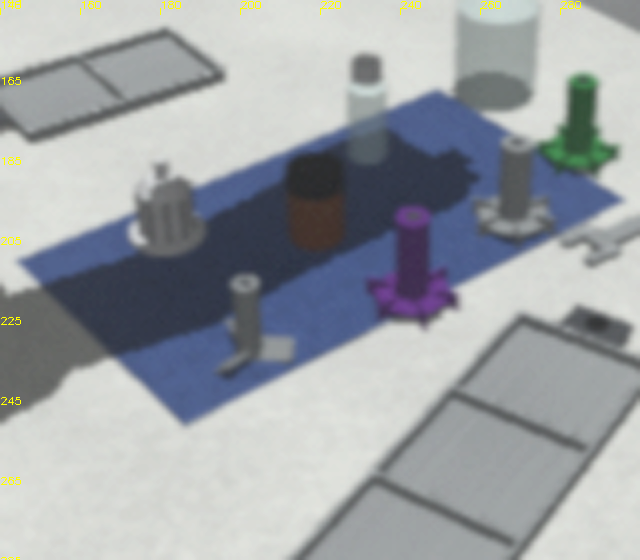

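The crop confirms it. The grey steel six-blader has its stub top at scene (262.5,222) and side (269,181). The small three-blader has its top at scene (274,151). The jar is half hidden by the gripper in the scene view but is clear in the side view at (219,186). Tray3's tab is at scene (215,211). Now I turn these into positions.

```bash
cat > h.py <<'E'
import numpy as np,cv2,pickle
from scipy.spatial.transform import Rotation as Ro
def ray(f,uv,T=None):
    """world origin and direction of pixels; T: world-from-tool pose for the wrist camera"""
    k=np.array([f['k1'],0,0,0,0],float)
    n=cv2.undistortPoints(np.array(uv,float).reshape(-1,1,2),f['mtx'],k).reshape(-1,2)
    d=np.c_[n,np.ones(len(n))]
    if 'R' in f and f['R'] is not None and T is None: return -f['R'].T@f['t'],d@f['R']
    M=T@f['T_tool_cam']; return M[:3,3],d@M[:3,:3].T
def onz(f,uv,z,T=None):
    c,d=ray(f,uv,T); return c+d*((z-c[2])/d[:,2])[:,None]
def tri(f,a,g,b):
    (c1,d1),(c2,d2)=ray(f,[a]),ray(g,[b]);d1,d2=d1[0],d2[0]
    s=np.linalg.lstsq(np.c_[d1,-d2],c2-c1,rcond=None)[0]
    p,q=c1+s[0]*d1,c2+s[1]*d2; return (p+q)/2,np.linalg.norm(p-q)
def pose(s):
    T=np.eye(4);T[:3,3]=s['position'];T[:3,:3]=Ro.from_euler('xyz',s['tool_rot']).as_matrix();return T
E
python3 - <<'E'
from h import *
S,D=[pickle.load(open(n+'.pkl','rb')) for n in('scene','side')]
np.set_printoptions(precision=4,suppress=True)
for n,a,b,h in[('imp6',(262.5,222),(269.2,180.7),.072),('imp3',(274.2,151.2),(201.2,215.5),.06),('vial',(322.7,220),(231.7,160),.086),('filter',(328,165.5),(180,187.3),.066),('jar',None,(218.7,185.5),.06)]:
    print(n,h,onz(S,[a],h)[0] if a else '',onz(D,[b],h)[0],tri(S,a,D,b) if a else '')
for f,seeds,nm in((S,{'t3':(210,168),'t2':(407,213)},'S'),(D,{'t3':(258,263),'t2':(165,165)},'D')):
    hsv=cv2.cvtColor(f['frame'],cv2.COLOR_BGR2HSV)
    print([hsv[v[1],v[0]] for v in seeds.values()],hsv[300,300] )
    for k,(x,y) in seeds.items():
        m=((hsv[...,2]<175)&(hsv[...,1]<60)).astype(np.uint8)
        n,l=cv2.connectedComponents(m); c=max(cv2.findContours((l==l[y,x]).astype(np.uint8),0,1)[0],key=cv2.contourArea)
        c=cv2.approxPolyDP(cv2.convexHull(c),2.5,True).reshape(-1,2)
        P=onz(f,c,.012); print(nm,k,l[y,x],len(c));print(np.c_[c,P[:,:2]])
E
```

```text
imp6 0.072 [ 0.6638 -0.0786  0.072 ] [ 0.664  -0.0817  0.072 ] (array([ 0.6644, -0.0796,  0.0714]), np.float64(0.0025934172668365123))
imp3 0.06 [ 0.4276 -0.08    0.06  ] [ 0.4263 -0.0821  0.06  ] (array([ 0.4271, -0.0803,  0.0588]), np.float64(0.000775024808486391))
vial 0.086 [0.6417 0.0663 0.086 ] [0.6416 0.0648 0.086 ] (array([0.642 , 0.066 , 0.0857]), np.float64(0.0009943799895073772))
filter 0.066 [0.4575 0.0719 0.066 ] [0.4504 0.0585 0.066 ] (array([0.4548, 0.0709, 0.0596]), np.float64(0.004884081598293128))
jar 0.06  [0.5463 0.005  0.06  ] 
[array([110,   7, 110], dtype=uint8), array([120,   4,  72], dtype=uint8)] [ 15  10 155]
S t3 1 6
[[511.       0.      -0.517    0.7376]
 [511.     383.       0.9216   0.4849]
 [  0.     383.       1.0887  -0.5589]
 [  0.      88.       0.2826  -0.987 ]
 [ 23.      48.       0.0836  -1.007 ]
 [ 64.       0.      -0.2133  -0.9854]]
S t2 1 6
[[511.       0.      -0.517    0.7376]
 [511.     383.       0.9216   0.4849]
 [  0.     383.       1.0887  -0.5589]
 [  0.      88.       0.2826  -0.987 ]
 [ 23.      48.       0.0836  -1.007 ]
 [ 64.       0.      -0.2133  -0.9854]]
[array([ 90,   7, 108], dtype=uint8), array([75,  6, 79], dtype=uint8)] [ 50   5 143]
D t3 1 4
[[511.       0.       8.8184   1.8752]
 [511.     383.       0.6009  -0.7617]
 [  0.     383.      -0.0671  -0.2013]
 [  0.       0.       1.1631   6.4893]]
D t2 1 4
[[511.       0.       8.8184   1.8752]
 [511.     383.       0.6009  -0.7617]
 [  0.     383.      -0.0671  -0.2013]
 [  0.       0.       1.1631   6.4893]]
```

servo_tool([
  [8.5,-2,1,0,0,0,0],
  [8.5,-4,2,0,0,0,0],
  [8.5,-6,3,0,0,0,0],
  [8.5,-8,3.9,0,0,0,0],
  [8.5,-8,3.9,0,0,0,0],
  [8.5,-8,3.9,0,0,0,0],
])

```text
clock: 0.75
position: [0.6637, -0.0801, 0.1979]
tool_rot: [-3.141, -0.0, 1.57]
force: [-0.4, 0.0, -0.3]
grip_width: 0.0853
finger_force: 0.0
```

Run:
```python
from h import *
from workcell import bot
np.set_printoptions(precision=4,suppress=True)
s=bot.observe();w=bot.grab_frame('wrist');T=pose(s);print(s['position'],s['tool_rot'])
pickle.dump((w,T),open('w1.pkl','wb'));cv2.imwrite('pics/w1.png',w['frame'])
S,D=[pickle.load(open(n+'.pkl','rb')) for n in('scene','side')]
for f,seeds,nm in((S,{'t3':(210,168),'t2':(407,213)},'S'),(D,{'t3':(258,263),'t2':(165,165)},'D')):
    g=f['frame'].max(2)
    for k,(x,y) in seeds.items():
        win=g[y-60:y+60,x-60:x+60];t,_=cv2.threshold(win.copy(),0,255,cv2.THRESH_OTSU); thr=int(g[y,x]*.5+.5*np.percentile(win,85))
        m=(g<thr).astype(np.uint8)
        n,l,st,_=cv2.connectedComponentsWithStats(m,connectivity=4); c=max(cv2.findContours((l==l[y,x]).astype(np.uint8),0,1)[0],key=cv2.contourArea)
        c=cv2.approxPolyDP(cv2.convexHull(c),2,True).reshape(-1,2)
        P=onz(f,c,.012); print(nm,k,thr,st[l[y,x]]);print(np.c_[c,P[:,:2]])
```

```text
[ 0.6637 -0.0801  0.1979] [-3.1408 -0.0002  1.5702]
S t3 131 [ 189  129   45   90 3069]
[[221.     129.       0.3299  -0.2555]
 [233.     206.       0.5954  -0.1677]
 [224.     216.       0.6298  -0.1855]
 [209.     218.       0.6422  -0.2234]
 [195.     210.       0.6244  -0.2657]
 [189.     133.       0.3624  -0.3481]]
S t2 112 [ 385  175   43   73 2335]
[[400.     175.       0.4156   0.2825]
 [414.     177.       0.4162   0.3212]
 [426.     188.       0.449    0.3517]
 [426.     247.       0.6335   0.3381]
 [385.     238.       0.6251   0.2365]
 [388.     182.       0.4458   0.2483]]
D t3 127 [ 209  221   96   91 4123]
[[298.     226.       0.6341  -0.2305]
 [304.     239.       0.6069  -0.2767]
 [250.     311.       0.3547  -0.3578]
 [209.     291.       0.3209  -0.2617]
 [209.     287.       0.3274  -0.2525]
 [269.     223.       0.5827  -0.1715]
 [286.     221.       0.6247  -0.1946]]
D t2 113 [ 131  152   65   29 1016]
[[195.     162.       0.6177   0.242 ]
 [195.     165.       0.6058   0.224 ]
 [149.     180.       0.4373   0.2338]
 [136.     179.       0.408    0.2656]
 [131.     174.       0.4095   0.3051]
 [136.     165.       0.4494   0.3508]
 [179.     152.       0.6145   0.3425]]
```

View pics/w1.png

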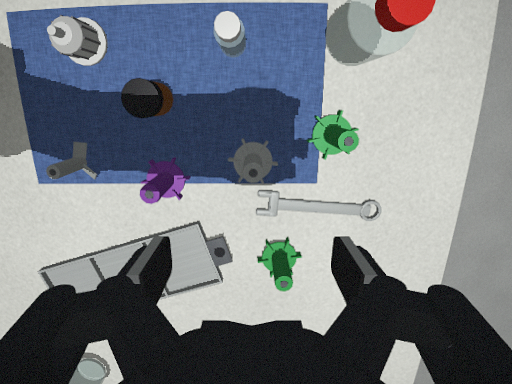

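The wrist view shows imp6's top at (254,173), the jar lid at (143,98), the vial cap at (228,27), imp3's top at (52,172) and the filter at (75,38). Tray3 is partly behind the fingers. Next I look at each tray from nearly overhead.

servo_tool([
  [8.5,-1,-4,-2,0,0,0],
  [8.5,-2,-8,-4,0,0,0],
  [8.5,-3,-12,-6,0,0,0],
  [8.5,-4,-16,-8,0,0,0],
  [8.5,-5,-18.9,-10,0,0,0],
  [8.5,-5,-18.9,-10,0,0,0],
  [8.5,-5,-18.9,-10,0,0,0],
  [8.5,-5,-18.9,-10,0,0,0],
])

```text
clock: 1.6
position: [0.4754, -0.1291, 0.2979]
tool_rot: [-3.141, -0.0, 1.572]
force: [0.7, 0.7, 0.7]
grip_width: 0.0851
finger_force: 0.0
```

```bash
cat >> h.py <<'E'
def snap(name):
    from workcell import bot
    s=bot.observe();w=bot.grab_frame('wrist');T=pose(s);pickle.dump((w,T),open(name+'.pkl','wb'));cv2.imwrite(f'pics/{name}.png',w['frame']);return w,T,s
E
python3 -c "
from h import *
w,T,s=snap('wt3');print(s['clock'],s['position'],s['qd'].max())"
```

```text
1.6 [ 0.4753983  -0.129053    0.29790269] 0.01575324503696132
```

servo_tool([
  [8.5,5,0.5,0,0,0,0],
  [8.5,10,1,0,0,0,0],
  [8.5,15,1.5,0,0,0,0],
  [8.5,20,2,0,0,0,0],
  [8.5,25,2.5,0,0,0,0],
  [8.5,30,3,0,0,0,0],
  [8.5,35,3.5,0,0,0,0],
  [8.5,40,4,0,0,0,0],
  [8.5,45,4.5,0,0,0,0],
  [8.5,50,5,0,0,0,0],
])

```text
clock: 2.65
position: [0.5243, 0.3703, 0.2971]
tool_rot: [-3.14, 0.001, 1.571]
force: [1.1, -0.5, 0.6]
grip_width: 0.0851
finger_force: 0.0
```

servo_tool([
  [8.5,2,0,0,0,0,0],
  [8.5,2,0,0,0,0,0],
  [8.5,2,0,0,0,0,0],
  [8.5,2,0,0,0,0,0],
])

```text
clock: 3.05
position: [0.525, 0.3867, 0.2979]
tool_rot: [-3.141, 0.001, 1.57]
force: [0.3, 0.2, 0.8]
grip_width: 0.085
finger_force: 0.0
```

```bash
python3 -c "
from h import *
w,T,s=snap('wt2');print(s['clock'],s['position'],s['qd'].max())
a=cv2.imread('pics/wt3.png');cv2.imwrite('pics/both.png',cv2.resize(np.vstack([a,w['frame']]),(400,600)))"
```

```text
3.05 [0.52501112 0.38665006 0.29791714] 0.009728142622068642
```

View pics/both.png

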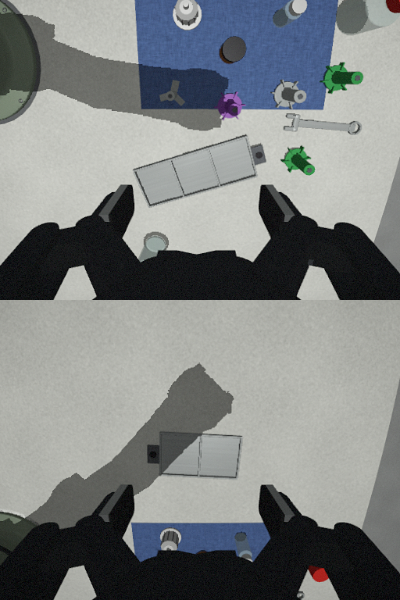

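The top half shows tray3 whole, with corners near full-frame (172,218), (318,174), (328,224), (190,264) and the tab at (330,197). The bottom half shows tray2 with its tab to the left at (195,196), half in shadow. I refine the corners by sub-pixel and check them against the given sizes.

Run:
```python
from h import *
np.set_printoptions(precision=4,suppress=True)
for n,seed,L in(('wt3',[(172,218),(317,174),(329,224),(191,263)],.274),('wt2',[(205,170),(309,174),(307,228),(204,223)],.184)):
    w,T=pickle.load(open(n+'.pkl','rb'));g=cv2.cvtColor(w['frame'],cv2.COLOR_BGR2GRAY)
    c=cv2.cornerSubPix(g,np.array(seed,np.float32).reshape(-1,1,2),(6,6),(-1,-1),(3,50,.01)).reshape(-1,2)
    P=onz(w,c,.012,T)[:,:2];r=cv2.minAreaRect(P.astype(np.float32)*1000)
    a=((P[1]-P[0])+(P[2]-P[3]));print(n,c,'\n',P,'centre',P.mean(0),'len',np.linalg.norm(P-np.roll(P,-1,0),axis=1),'ang deg',np.degrees(np.arctan2(a[1],a[0])))
w,T=pickle.load(open('wt3.pkl','rb'));
for n,p,z in(('imp6top',(377,124),.072),('imp3top',(0,0),.06)): 
    pass
w1,T1=pickle.load(open('w1.pkl','rb'))
for n,p,h in(('imp6',(254,173),.072),('jar',(142,98),.06),('vial',(227,25),.086),('imp3',(52,172),.06)):print(n,onz(w1,[p],h,T1)[0])
z=lambda im,x,y,s:cv2.resize(im[y:y+s,x:x+s],(266,266),interpolation=cv2.INTER_CUBIC)
f=w['frame']
v=cv2.convertScaleAbs(np.vstack([np.hstack([z(f,205,0,66),z(f,265,30,66),z(f,335,0,66)]),np.hstack([z(f,190,90,66),z(f,340,90,66),z(w1['frame'],222,130,66)])]),alpha=1.5)
cv2.imwrite('pics/z.png',v)
```

```text
wt3 [[170.5902 216.5481]
 [314.7254 172.2243]
 [327.5034 223.4919]
 [191.7956 262.9803]] 
 [[ 0.3299 -0.249 ]
 [ 0.5841 -0.1664]
 [ 0.6141 -0.2621]
 [ 0.3621 -0.3448]] centre [ 0.4726 -0.2555] len [0.2673 0.1003 0.2653 0.101 ] ang deg 18.082451548741854
wt2 [[203.864  168.0143]
 [308.8102 174.0391]
 [302.2158 227.3152]
 [206.5353 222.8129]] 
 [[0.4441 0.3562]
 [0.6237 0.3455]
 [0.6177 0.2455]
 [0.4437 0.2545]] centre [0.5323 0.3004] len [0.1798 0.1002 0.1742 0.1017] ang deg -3.195713033540771
imp6 [ 0.6669 -0.0794  0.072 ]
jar [0.5449 0.002  0.06  ]
vial [0.6414 0.0666 0.086 ]
imp3 [ 0.4253 -0.0805  0.06  ]
```

View pics/z.png

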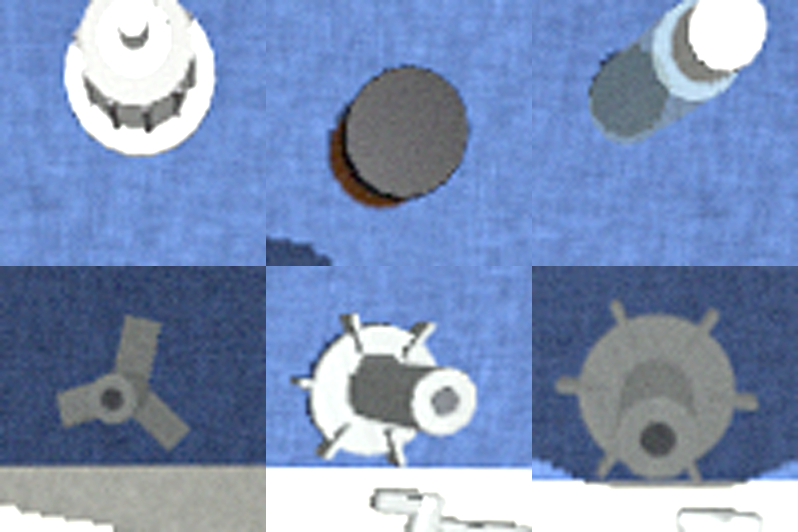

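The zooms give full-frame centres in the wt3 view:
- jar lid (299.7,62.8)
- filter flange (239.6,19.9)
- imp3 top (218,122.8)
- imp6 top (383.9,123.3)
- vial cap (383.6,7.4)

In w1, imp6's top is at (252.8,172.4).

Run:
```python
from h import *
np.set_printoptions(precision=4,suppress=True)
w,T=pickle.load(open('wt3.pkl','rb'));w1,T1=pickle.load(open('w1.pkl','rb'))
for n,p,h in(('jar',(299.7,62.8),.06),('filter',(239.6,19.9),.006),('imp3',(218,122.8),.06),('imp6',(383.9,123.3),.072),('vial',(383.6,7.4),.086)):print(n,onz(w,[p],h,T)[0])
print(onz(w1,[(252.8,172.4)],.072,T1)[0])
```

```text
jar [0.5423 0.0012 0.06  ]
filter [0.4574 0.0692 0.006 ]
imp3 [ 0.4269 -0.0808  0.06  ]
imp6 [ 0.6653 -0.0792  0.072 ]
vial [0.6415 0.0655 0.086 ]
[ 0.6656 -0.0787  0.072 ]
```

servo_tool([
  [8.5,-4.5,0.2,1,0,0,0],
  [8.5,-9,0.4,2,0,0,0],
  [8.5,-13.5,0.6,4,0,0,0],
  [8.5,-18,0.8,6,0,0,0],
  [8.5,-22.5,1.0,8,0,0,0],
  [8.5,-27,1.3,10,0,0,0],
  [8.5,-31.5,1.5,12,0,0,0],
  [8.5,-36,1.7,14,0,0,0],
  [8.5,-38.5,1.85,16,0,0,0],
  [8.5,-38.5,1.85,18,0,0,0],
])

```text
clock: 4.1
position: [0.5431, -0.0029, 0.1181]
tool_rot: [3.141, 0.002, 1.564]
force: [0.3, 0.6, 0.7]
grip_width: 0.0849
finger_force: 0.0
```

servo_tool([
  [8.5,0,0,0,0,0,0],
  [8.5,0,0,0,0,0,0],
  [8.5,0,0,3,0,0,0],
  [8.5,0,0,6,0,0,0],
  [8.5,0,0,8,0,0,0],
  [8.5,0,0,10,0,0,0],
  [8.5,0,0,10,0,0,0],
])

```text
clock: 4.8
position: [0.5427, 0.0032, 0.0177]
tool_rot: [-3.14, -0.0, 1.572]
force: [-0.6, 0.3, 1.4]
grip_width: 0.085
finger_force: 0.0
```

servo_tool([
  [3.5,0,0,0,0,0,0],
  [3.5,0,0,0,0,0,0],
  [3.5,0,0,0,0,0,0],
  [3.5,0,0,0,0,0,0],
  [3.5,0,0,0,0,0,0],
  [3.5,0,0,0,0,0,0],
  [3.5,0,0,0,0,0,0],
  [3.5,0,0,0,0,0,0],
  [3.5,0,0,0,0,0,0],
  [3.5,0,0,0,0,0,0],
], force=30)

```text
clock: 5.8
position: [0.544, 0.0026, 0.0197]
tool_rot: [3.14, -0.0, 1.571]
force: [-2.5, -0.1, 12.7]
grip_width: 0.0413
finger_force: 28.7
```

servo_tool([
  [3.5,0,0,-2,0,0,0],
  [3.5,0,0,-5,0,0,0],
  [3.5,0,0,-9,0,0,0],
  [3.5,0,0,-12,0,0,0],
  [3.5,3,0.4,-13,0,0,0],
  [3.5,7,0.9,-13,0,0,0],
  [3.5,11,1.4,-13,0,0,0],
  [3.5,15,1.9,-13,0,0,0],
  [3.5,19,2.4,-13,0,0,0],
  [3.5,23,2.9,-13,0,0,0],
])

```text
clock: 6.8
position: [0.5723, 0.2341, 0.1491]
tool_rot: [3.141, -0.0, 1.571]
force: [-0.1, -0.0, -1.1]
grip_width: 0.041
finger_force: 30.6
```

servo_tool([
  [3.5,3,0.3,0,0,0,0],
  [3.5,5,0.6,0,0,0,0],
  [3.5,6.4,0.6,0,0,0,0],
  [3.5,6.4,0.6,0,0,0,0],
  [3.5,6.4,0.6,0,0,0,0],
])

```text
clock: 7.3
position: [0.5783, 0.2955, 0.1485]
tool_rot: [3.141, 0.001, 1.57]
force: [-0.5, -0.1, -0.3]
grip_width: 0.041
finger_force: 30.6
```

```bash
python3 -c "
from h import *
w,T,s=snap('p1');print(s['clock'],s['position'],s['grip_width'],s['finger_force'])"
```

```text
7.3 [0.57832678 0.29547277 0.14853867] 0.041049503120286684 30.602923035621643
```

View pics/p1.png

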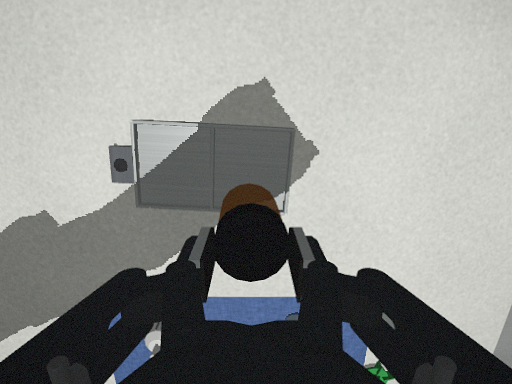

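The jar is held upright. Tray2's corners are at (132,120), (294,128), (286,213), (136,207). I check these against the target.

```bash
python3 -c "
from h import *
w,T=pickle.load(open('p1.pkl','rb'))
P=onz(w,[(132,120),(294.5,128),(286.5,213),(136,207.5)],.012,T)[:,:2];print(P,P.mean(0),np.linalg.norm(P-np.roll(P,-1,0),axis=1))
print(onz(w,[(250,242)],.19,T))"
```

```text
[[0.44646456 0.35413446]
 [0.62642949 0.3446798 ]
 [0.62118696 0.243585  ]
 [0.43856229 0.25055364]] [0.53316083 0.29823822] [0.18021312 0.10123064 0.18275758 0.10388182]
[[0.57801381 0.29951873 0.19      ]]
```

servo_tool([
  [3.5,0,0,4,0,0,0],
  [3.5,0,0,8,0,0,0],
  [3.5,0,0,10.5,0,0,0],
  [3.5,0,0,11.5,0,0,0],
  [3.5,0,0,12,0,0,0],
  [3.5,0,0,12.3,0,0,0],
  [3.5,0,0,12.5,0,0,0],
  [3.5,0,0,12.5,0,0,0],
])

```text
clock: 8.15
position: [0.5787, 0.2967, 0.0242]
tool_rot: [3.141, -0.001, 1.571]
force: [0.3, -0.6, -1.6]
grip_width: 0.0409
finger_force: 30.6
```

servo_tool([
  [3.5,0,0,0.1,0,0,0],
  [3.5,0,0,0.2,0,0,0],
  [3.5,0,0,0.2,0,0,0],
])

```text
clock: 8.45
position: [0.5787, 0.2971, 0.0228]
tool_rot: [3.14, -0.001, 1.571]
force: [-3.2, -1.1, 14.4]
grip_width: 0.0415
finger_force: 32.1
```

servo_tool([
  [4.6,0,0,0,0,0,0],
  [5.5,0,0,0,0,0,0],
  [6.5,0,0,0,0,0,0],
  [6.5,0,0,0,0,0,0],
  [6.5,0,0,0,0,0,0],
  [6.5,0,0,-1,0,0,0],
  [8.5,0,0,-4,0,0,0],
  [8.5,0,0,-8,0,0,0],
  [8.5,0,0,-12,0,0,0],
])

```text
clock: 9.35
position: [0.578, 0.2964, 0.1434]
tool_rot: [-3.141, 0.0, 1.571]
force: [0.8, 0.7, -0.1]
grip_width: 0.085
finger_force: 0.0
```

servo_tool([
  [8.5,-3,-1,-2,0,0,0],
  [8.5,-7.5,-3,-3,0,0,0],
  [8.5,-12,-5,-3,0,0,0],
  [8.5,-16.5,-7,-3,0,0,0],
  [8.5,-21,-9,-3,0,0,0],
  [8.5,-25.5,-11,-3,0,0,0],
  [8.5,-30,-13,-3,0,0,0],
  [8.5,-34,-14.5,-3,0,0,0],
  [8.5,-37.7,-15.1,-2,0,0,0],
  [8.5,-37.7,-15.1,0,0,0,0],
])

```text
clock: 10.35
position: [0.4271, -0.085, 0.1428]
tool_rot: [3.138, 0.002, 1.565]
force: [1.6, 0.7, -0.4]
grip_width: 0.0851
finger_force: 0.0
```

servo_tool([
  [8.5,0,0,2,0,0,0],
  [8.5,0,0,2,0,0,0],
  [8.5,0,0,2,0,0,0],
])

```text
clock: 10.65
position: [0.4274, -0.0804, 0.1221]
tool_rot: [3.142, -0.0, 1.571]
force: [0.0, 0.0, 0.6]
grip_width: 0.0847
finger_force: 0.0
```

servo_tool([
  [8.5,0,0,4,0,0,0],
  [8.5,0,0,7,0,0,0],
  [8.5,0,0,9,0,0,0],
  [8.5,0,0,10,0,0,0],
  [8.5,0,0,10,0,0,0],
  [3,0,0,10,0,0,0],
  [3,0,0,10,0,0,0],
  [3,0,0,10,0,0,0],
  [3,0,0,10,0,0,0],
  [3,0,0,10,0,0,0],
])

```text
clock: 11.65
position: [0.4274, -0.0805, 0.0217]
tool_rot: [3.141, 0.0, 1.571]
force: [0.5, -0.5, 0.3]
grip_width: 0.03
finger_force: 0.0
```

servo_tool([
  [1,0,0,0,0,0,0],
  [1,0,0,0,0,0,0],
  [1,0,0,0,0,0,0],
  [1,0,0,0,0,0,0],
  [1,0,0,0,0,0,0],
  [1,0,0,0,0,0,0],
  [1,0,0,0,0,0,0],
  [1,0,0,0,0,0,0],
], force=40)

```text
clock: 12.45
position: [0.4273, -0.0805, 0.0214]
tool_rot: [3.142, 0.0, 1.571]
force: [-1.2, -0.1, 4.9]
grip_width: 0.0145
finger_force: 39.0
```

servo_tool([
  [1,0,0,-1,0,0,0],
  [1,0,0,-3,0,0,0],
  [1,0,0,-6,0,0,0],
  [1,0,0,-9,0,0,0],
  [1,0,0,-12,0,0,0],
  [1,0,0,-13,0,0,0],
  [1,3,0.5,-13,0,0,0],
  [1,6,1,-13,0,0,0],
  [1,10,1.6,-13,0,0,0],
  [1,14,2.2,-13,0,0,0],
])

```text
clock: 13.45
position: [0.449, 0.0607, 0.1515]
tool_rot: [-3.141, 0.0, 1.57]
force: [1.3, 0.3, -0.5]
grip_width: 0.0148
finger_force: 39.1
```

servo_tool([
  [1,4,0.6,0,0,0,0],
  [1,8,1.2,0,0,0,0],
  [1,12,1.9,0,0,0,0],
  [1,16,2.6,0,0,0,0],
  [1,20,3.3,0,0,0,0],
  [1,23,3.9,0,0,0,0],
  [1,24.1,3.9,0,0,0,0],
  [1,24.1,3.9,0,0,0,0],
  [1,24.1,3.9,0,0,0,0],
])

```text
clock: 14.35
position: [0.488, 0.2991, 0.1512]
tool_rot: [-3.141, 0.001, 1.57]
force: [0.1, -0.3, -1.3]
grip_width: 0.0153
finger_force: 39.1
```

```bash
python3 -c "
from h import *
from workcell import bot
w,T,s=snap('p2');print(s['clock'],s['position'],s['grip_width'],s['finger_force'])
f=bot.grab_frame('side')['frame'];pickle.dump(f,open('p2s.pkl','wb'))
cv2.imwrite('pics/p2b.png',cv2.convertScaleAbs(np.hstack([w['frame'][60:360,120:420],cv2.resize(f[70:220,80:230],(300,300))]),alpha=1.4))"
```

```text
14.35 [0.4880496  0.29907799 0.15117759] 0.015302413940565848 39.08009111881256
```

View pics/p2b.png

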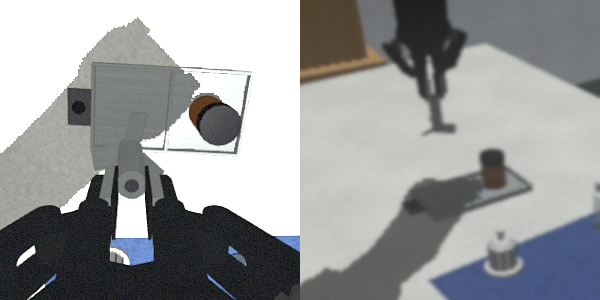

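The view shows the small impeller hanging upright over the tab compartment, with its stub top at wrist (252,245), and the jar standing in its compartment. I lower it.

servo_tool([
  [1,0,0,4,0,0,0],
  [1,0,0,8,0,0,0],
  [1,0,0,10.5,0,0,0],
  [1,0,0,11.5,0,0,0],
  [1,0,0,12,0,0,0],
  [1,0,0,12.3,0,0,0],
  [1,0,0,12.5,0,0,0],
  [1,0,0,12.6,0,0,0],
  [1,0,0,12.7,0,0,0],
  [1,0,0,12.7,0,0,0],
])

```text
clock: 15.45
position: [0.4885, 0.3007, 0.0247]
tool_rot: [3.141, -0.0, 1.571]
force: [-0.1, -0.1, 0.6]
grip_width: 0.0148
finger_force: 39.2
```

servo_tool([
  [1,0,0,0.1,0,0,0],
  [1,0,0,0.15,0,0,0],
  [1,0,0,0.15,0,0,0],
])

```text
clock: 15.75
position: [0.4888, 0.301, 0.0241]
tool_rot: [3.14, -0.001, 1.571]
force: [-4.3, -1.1, 19.8]
grip_width: 0.0149
finger_force: 41.3
```

servo_tool([
  [2.2,0,0,0,0,0,0],
  [3,0,0,0,0,0,0],
  [4,0,0,0,0,0,0],
  [5,0,0,0,0,0,0],
  [5,0,0,0,0,0,0],
  [5,0,0,-1,0,0,0],
  [5,0,0,-4,0,0,0],
  [5,0,0,-8,0,0,0],
  [5,0,0,-12,0,0,0],
  [5,0,0,-15,0,0,0],
])

```text
clock: 16.75
position: [0.4885, 0.3007, 0.1762]
tool_rot: [3.14, -0.001, 1.571]
force: [0.2, 0.5, 0.5]
grip_width: 0.0499
finger_force: 0.0
```

servo_tool([
  [7,-3,2,0,0,0,0],
  [7,-7,4.5,0,0,0,0],
  [7,-11,7,0,0,0,0],
  [7,-15,9.5,0,0,0,0],
  [7,-19,12,0,0,0,0],
  [7,-22,14.3,0,0,0,0],
  [7,-23.5,15.3,0,0,0,0],
  [7,-23.5,15.3,1,0,0,0],
  [7,-23.5,15.3,2,0,0,0],
])

```text
clock: 17.65
position: [0.6408, 0.0663, 0.1526]
tool_rot: [-3.142, -0.001, 1.571]
force: [-0.5, 0.3, -0.1]
grip_width: 0.0701
finger_force: 0.0
```

servo_tool([
  [7,0,0,3,0,0,0],
  [7,0,0,6,0,0,0],
  [7,0,0,9,0,0,0],
  [7,0,0,11.5,0,0,0],
  [7,0,0,13,0,0,0],
  [7,0,0,13,0,0,0],
  [7,0,0,13,0,0,0],
])

```text
clock: 18.35
position: [0.6414, 0.0663, 0.0236]
tool_rot: [3.141, -0.0, 1.572]
force: [0.5, -0.4, 0.2]
grip_width: 0.0701
finger_force: 0.0
```

servo_tool([
  [2.5,0,0,0,0,0,0],
  [2.5,0,0,0,0,0,0],
  [2.5,0,0,0,0,0,0],
  [2.5,0,0,0,0,0,0],
  [2.5,0,0,0,0,0,0],
  [2.5,0,0,0,0,0,0],
  [2.5,0,0,0,0,0,0],
  [2.5,0,0,0,0,0,0],
  [2.5,0,0,0,0,0,0],
], force=30)

```text
clock: 19.25
position: [0.6418, 0.0656, 0.0239]
tool_rot: [3.14, -0.0, 1.571]
force: [-2.0, 0.4, 7.7]
grip_width: 0.0301
finger_force: 29.0
```

servo_tool([
  [2.5,0,0,-1,0,0,0],
  [2.5,0,0,-3,0,0,0],
  [2.5,0,0,-6,0,0,0],
  [2.5,0,0,-9,0,0,0],
  [2.5,0,0,-12,0,0,0],
  [2.5,0,0,-13,0,0,0],
  [2.5,-2,-1.5,-13,0,0,0],
  [2.5,-5,-3.6,-13,0,0,0],
  [2.5,-8,-5.8,-13,0,0,0],
  [2.5,-11,-8,-13,0,0,0],
])

```text
clock: 20.25
position: [0.56, -0.0456, 0.1528]
tool_rot: [-3.141, 0.0, 1.571]
force: [0.4, -0.0, -0.8]
grip_width: 0.0299
finger_force: 29.8
```

servo_tool([
  [2.5,-3,-2.2,0,0,0,0],
  [2.5,-6,-4.4,0,0,0,0],
  [2.5,-9,-6.6,0,0,0,0],
  [2.5,-12,-8.8,0,0,0,0],
  [2.5,-15,-11,0,0,0,0],
  [2.5,-18,-13.2,0,0,0,0],
  [2.5,-21,-15.4,0,0,0,0],
  [2.5,-23.9,-17.5,0,0,0,0],
  [2.5,-23.9,-17.5,0,0,0,0],
  [2.5,-23.9,-17.5,0,0,0,0],
])

```text
clock: 21.25
position: [0.3859, -0.2838, 0.153]
tool_rot: [3.142, -0.0, 1.569]
force: [0.4, 0.2, -0.2]
grip_width: 0.0297
finger_force: 29.8
```

```bash
python3 -c "
from h import *
w,T,s=snap('p3');print(s['clock'],s['position'],s['grip_width'],s['finger_force'])"
```

```text
21.25 [ 0.38588967 -0.28375603  0.15296845] 0.029684339162059283 29.840993516600633
```

View pics/p3.png

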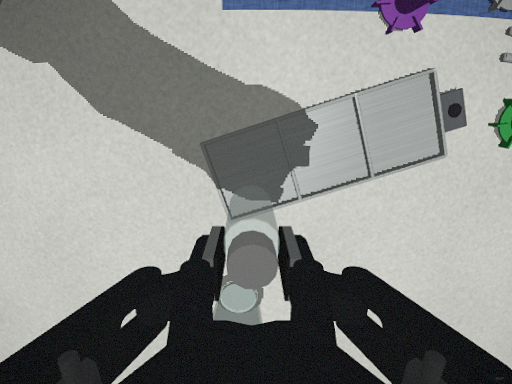

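The vial is held upright (cap at (252,258)). Tray3's corners are at (201,143), (434,68), (446,155), (230,218), and the beaker rim is visible below the hand at (238,296).

```bash
python3 -c "
from h import *
w,T=pickle.load(open('p3.pkl','rb'))
P=onz(w,[(201,143),(434,68),(446,155),(230,218.5)],.012,T)[:,:2];print(P,P.mean(0),np.linalg.norm(P-np.roll(P,-1,0),axis=1),np.degrees(np.arctan2(*(P[1]-P[0]+P[2]-P[3])[::-1])))
c=P.mean(0);u=P[1]-P[0]+P[2]-P[3];u/=np.linalg.norm(u);print(c+.09*u,c-.09*u)
S=pickle.load(open('scene.pkl','rb'));print('beaker',onz(S,[(147,112)],.09),onz(S,[(151,132)],0),'bottle',onz(S,[(326,271)],.134))"
```

```text
[[ 0.32889062 -0.2515096 ]
 [ 0.58500548 -0.16905623]
 [ 0.61655968 -0.26472929]
 [ 0.35974353 -0.34458807]] [ 0.47254983 -0.2574708 ] [0.26906017 0.10074225 0.26894601 0.09805867] 17.55948135783825
[ 0.55835621 -0.23031818] [ 0.38674344 -0.28462341]
beaker [[ 0.3706639  -0.45986432  0.09      ]] [[ 0.36846209 -0.46775101  0.        ]] bottle [[0.79274268 0.07551648 0.134     ]]
```

servo_tool([
  [2.5,0,0.1,4,0,0,0],
  [2.5,0,0.1,8,0,0,0],
  [2.5,0,0.1,10.5,0,0,0],
  [2.5,0,0.1,11.5,0,0,0],
  [2.5,0,0.1,12,0,0,0],
  [2.5,0,0.1,12.3,0,0,0],
  [2.5,0,0.1,12.5,0,0,0],
  [2.5,0,0.1,12.6,0,0,0],
  [2.5,0,0.1,12.6,0,0,0],
])

```text
clock: 22.2
position: [0.3875, -0.2837, 0.0274]
tool_rot: [3.141, 0.0, 1.571]
force: [0.4, -0.1, -0.6]
grip_width: 0.0298
finger_force: 29.9
```

servo_tool([
  [2.5,0,0,0.1,0,0,0],
  [2.5,0,0,0.15,0,0,0],
  [2.5,0,0,0.15,0,0,0],
])

```text
clock: 22.5
position: [0.3877, -0.2842, 0.0267]
tool_rot: [3.14, 0.001, 1.57]
force: [-5.0, 2.7, 27.1]
grip_width: 0.0298
finger_force: 32.5
```

servo_tool([
  [2.5,0,0,-0.05,0,0,0],
  [3.6,0,0,-0.05,0,0,0],
  [4.5,0,0,-0.05,0,0,0],
  [5.5,0,0,-0.05,0,0,0],
  [5.5,0,0,-0.05,0,0,0],
  [5.5,0,0,-1,0,0,0],
  [5.5,0,0,-4,0,0,0],
  [5.5,0,0,-8,0,0,0],
  [5.5,0,0,-12,0,0,0],
  [5.5,0,0,-14,0,0,0],
])

```text
clock: 23.5
position: [0.388, -0.2839, 0.1691]
tool_rot: [3.138, 0.002, 1.571]
force: [0.2, 1.0, -0.6]
grip_width: 0.0551
finger_force: 0.0
```

servo_tool([
  [7.5,3,0.6,0,0,0,0],
  [7.5,7,1.4,0,0,0,0],
  [7.5,11.5,2.3,0,0,0,0],
  [7.5,16,3.2,0,0,0,0],
  [7.5,20.5,4.1,0,0,0,0],
  [7.5,25,5,0,0,0,0],
  [7.5,29.5,5.9,0,0,0,0],
  [7.5,33,6.6,0,0,0,0],
  [7.5,35.3,7.0,0,0,0,0],
  [7.5,35.3,7,2,0,0,0],
])

```text
clock: 24.5
position: [0.4588, 0.0732, 0.1474]
tool_rot: [3.137, -0.002, 1.575]
force: [0.4, -0.7, -1.1]
grip_width: 0.0747
finger_force: 0.0
```

servo_tool([
  [7.5,0,0,1,0,0,0],
  [7.5,0,0,3,0,0,0],
  [7.5,0,0,3,0,0,0],
  [7.5,0,0,3,0,0,0],
])

```text
clock: 24.9
position: [0.4571, 0.069, 0.1158]
tool_rot: [-3.141, 0.0, 1.57]
force: [0.4, 0.7, 0.7]
grip_width: 0.0751
finger_force: 0.0
```

```bash
python3 -c "
from h import *
w,T,s=snap('p4');print(s['clock'],s['position'])
hsv=cv2.cvtColor(w['frame'],cv2.COLOR_BGR2HSV);print(cv2.projectPoints)
M=np.linalg.inv(T@w['T_tool_cam'])
def pr(X):
    p=M[:3,:3]@X+M[:3,3];return cv2.projectPoints(p.reshape(1,3),np.zeros(3),np.zeros(3),w['mtx'],np.array([w['k1'],0,0,0,0.]))[0].ravel()
print('expected top',pr(np.array([.4574,.0695,.066])),'body top',pr(np.array([.4574,.0695,.042])))
cv2.imwrite('pics/p4c.png',w['frame'][130:350,130:400])"
```

```text
24.9 [0.45710642 0.06903427 0.11583516]
<built-in function projectPoints>
expected top [251.3027544  194.66415417] body top [251.33769118 186.57314044]
```

View pics/p4c.png

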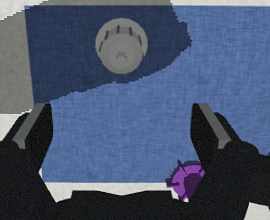

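The filter is centred between the fingers, with its spigot at about (251,190) against the expected (251,195). I descend.

servo_tool([
  [7.5,0,0,3,0,0,0],
  [7.5,0,0,6,0,0,0],
  [7.5,0,0,8.5,0,0,0],
  [7.5,0,0,10,0,0,0],
  [7.5,0,0,10.4,0,0,0],
  [7.5,0,0,10.4,0,0,0],
])

```text
clock: 25.55
position: [0.4575, 0.0694, 0.0118]
tool_rot: [3.142, 0.0, 1.571]
force: [-0.4, 0.3, -0.2]
grip_width: 0.0751
finger_force: 0.0
```

servo_tool([
  [3.5,0,0,0,0,0,0],
  [3.5,0,0,0,0,0,0],
  [3.5,0,0,0,0,0,0],
  [3.5,0,0,0,0,0,0],
  [3.5,0,0,0,0,0,0],
  [3.5,0,0,0,0,0,0],
  [3.5,0,0,0,0,0,0],
  [3.5,0,0,0,0,0,0],
], force=30)

```text
clock: 26.35
position: [0.4572, 0.0695, 0.0114]
tool_rot: [-3.141, 0.0, 1.571]
force: [-0.5, 0.0, 1.0]
grip_width: 0.0352
finger_force: 0.0
```

No contact force at 35 mm opening, so I look before doing anything else.

```bash
python3 -c "
from h import *
from workcell import bot
w,T,s=snap('p5');print(s['grip_width'],s['finger_force'])
f=bot.grab_frame('side')['frame'];g=bot.grab_frame('scene')['frame']
r=lambda i,k:cv2.resize(i,(k,k),interpolation=cv2.INTER_CUBIC)
cv2.imwrite('pics/p5b.png',cv2.convertScaleAbs(np.vstack([np.hstack([r(w['frame'][120:340,150:370],400),r(f[140:240,130:230],400)])]),alpha=1.5))"
```

```text
0.035220250684418565 0.0
```

View pics/p5b.png

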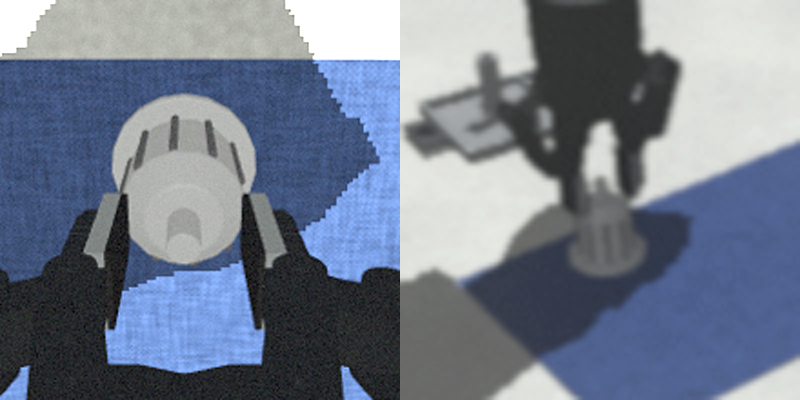

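```bash
python3 -c "
from h import *
w,T=pickle.load(open('p5.pkl','rb'));print(T[:3,3])
for p,z in(((252.9,233.9),.042),((251.8,253.7),.066),((251.2,207.5),.006)):print(z,onz(w,[p],z,T))
w,T=pickle.load(open('p4.pkl','rb'));print(onz(w,[(251,175)],.006,T),onz(w,[(251,190)],.066,T))"
```

```text
[0.45720625 0.06951292 0.01136956]
0.042 [[0.45851277 0.07296705 0.042     ]]
0.066 [[0.45785729 0.07411433 0.066     ]]
0.006 [[0.45749284 0.07537187 0.006     ]]
[[0.45699878 0.07147056 0.006     ]] [[0.45714572 0.07368173 0.066     ]]
```

The filter axis is about 4 mm further along +y. I recentre and close further.

servo_tool([
  [5,0,0,0,0,0,0],
  [5,0,0,0,0,0,0],
  [5,0.4,0,0,0,0,0],
  [5,0.4,0,0,0,0,0],
  [2,0.4,0,0,0,0,0],
  [2,0.4,0,0,0,0,0],
  [2,0.4,0,0,0,0,0],
  [2,0.4,0,0,0,0,0],
  [2,0.4,0,0,0,0,0],
  [2,0.4,0,0,0,0,0],
], force=30)

```text
clock: 27.5
position: [0.4573, 0.0736, 0.0119]
tool_rot: [3.141, 0.0, 1.571]
force: [-4.3, 0.8, 17.2]
grip_width: 0.0287
finger_force: 25.1
```

servo_tool([
  [2,0,0,0,0,0,0],
  [2,0,0,0,0,0,0],
  [2,0,0,0,0,0,0],
  [2,0,0,0,0,0,0],
])

```text
clock: 27.9
position: [0.4573, 0.0736, 0.0119]
tool_rot: [3.141, -0.0, 1.571]
force: [-4.6, 1.2, 16.3]
grip_width: 0.0285
finger_force: 25.1
```

servo_tool([
  [2,0,0,-0.3,0,0,0],
  [2,0,0,-0.6,0,0,0],
  [2,0,0,-1,0,0,0],
  [2,0,0,-1.5,0,0,0],
  [2,0,0,-1.5,0,0,0],
])

```text
clock: 28.4
position: [0.4574, 0.0734, 0.0269]
tool_rot: [3.141, -0.0, 1.571]
force: [0.4, 0.1, 0.3]
grip_width: 0.02
finger_force: 0.0
```

```bash
python3 -c "
from h import *
from workcell import bot
w,T,s=snap('p6');print(s['grip_width'],s['finger_force'],s['position'])
f=bot.grab_frame('side')['frame']
r=lambda i,k:cv2.resize(i,(k,k),interpolation=cv2.INTER_CUBIC)
cv2.imwrite('pics/p6b.png',cv2.convertScaleAbs(np.vstack([np.hstack([r(w['frame'][120:340,150:370],400),r(f[140:240,130:230],400)])]),alpha=1.5))"
```

```text
0.02002910443495038 0.0 [0.45744904 0.07344874 0.02688887]
```

View pics/p6b.png

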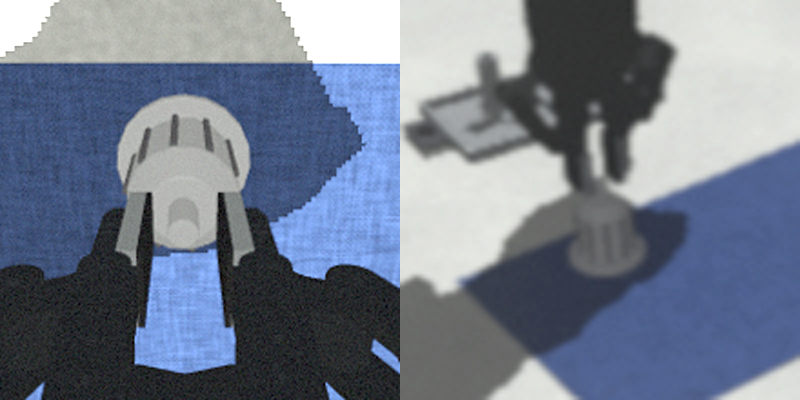

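Reading the picture: the fingers slipped off. In the side view the tips end at about the body top, higher than the TCP figure suggests. I work out where the tips really are from their pixels.

```bash
python3 -c "
from h import *
w,T=pickle.load(open('p6.pkl','rb'));print(w['mtx'],w['k1'])
I=np.eye(4)
# intersect ray with plane tool-x=+.011, -> tool coords y,z
for n,ps in(('p6 20mm',[(232,225.6),(271,225.6)]),('p5 35mm',[(213,227),(285,227)]),('p4 75mm',[(170,233),(330,233)])):
    c,d=ray(w,ps,I)
    for xt in(.011,0,-.011):print(n,xt,(c+d*((xt-c[0])/d[:,0])[:,None])[:,1:])"
```

```text
[[277.59901687   0.         251.20114434]
 [  0.         277.59901687 188.08551829]
 [  0.           0.           1.        ]] -0.05489538445060012
p6 20mm 0.011 [[-0.01023527 -0.03568032]
 [ 0.0112266  -0.03566656]]
p6 20mm 0 [[-0.01206465 -0.01182975]
 [ 0.01305869 -0.01181364]]
p6 20mm -0.011 [[-0.01389404  0.01202082]
 [ 0.01489078  0.01203928]]
p5 35mm 0.011 [[-0.02046474 -0.03753243]
 [ 0.01872995 -0.03749432]]
p5 35mm 0 [[-0.02403932 -0.01399784]
 [ 0.02184213 -0.01395322]]
p5 35mm -0.011 [[-0.02761389  0.00953676]
 [ 0.02495432  0.00958787]]
p4 75mm 0.011 [[-0.04194098 -0.04504841]
 [ 0.04135601 -0.04497511]]
p4 75mm 0 [[-0.04917948 -0.02279607]
 [ 0.04832828 -0.02271027]]
p4 75mm -0.011 [[-0.05641797 -0.00054373]
 [ 0.05530056 -0.00044542]]
```

Reading both views, the real fingertips sit about 36 mm above the reported TCP. The fingers had only caught the filter's shoulder, so I go lower step by step, watching the force.

servo_tool([
  [7.5,0,0,0,0,0,0],
  [7.5,0,0,0,0,0,0],
  [7.5,0,0,0,0,0,0],
  [7.5,0,0,0,0,0,0],
  [7.5,0,0,0,0,0,0],
  [7.5,0,0,1,0,0,0],
  [7.5,0,0,2,0,0,0],
  [7.5,0,0,2.8,0,0,0],
  [7.5,0,0,3,0,0,0],
  [7.5,0,0,3,0,0,0],
])

```text
clock: 29.5
position: [0.4569, 0.0735, -0.0042]
tool_rot: [-3.141, 0.0, 1.571]
force: [-0.5, 0.0, 0.1]
grip_width: 0.0748
finger_force: 0.0
```

servo_tool([
  [7.5,0,0,0.4,0,0,0],
  [7.5,0,0,0.8,0,0,0],
  [7.5,0,0,1.2,0,0,0],
  [7.5,0,0,1.2,0,0,0],
])

```text
clock: 29.9
position: [0.457, 0.0734, -0.0161]
tool_rot: [-3.141, 0.0, 1.571]
force: [-0.6, 0.7, -0.5]
grip_width: 0.0749
finger_force: 0.0
```

servo_tool([
  [3,0,0,0,0,0,0],
  [3,0,0,0,0,0,0],
  [3,0,0,0,0,0,0],
  [3,0,0,0,0,0,0],
  [3,0,0,0,0,0,0],
  [3,0,0,0,0,0,0],
  [3,0,0,0,0,0,0],
  [3,0,0,0,0,0,0],
], force=30)

```text
clock: 30.7
position: [0.4574, 0.0735, -0.0153]
tool_rot: [3.141, -0.0, 1.571]
force: [-1.4, 0.0, 5.5]
grip_width: 0.0389
finger_force: 29.7
```

servo_tool([
  [3,0,0,-1,0,0,0],
  [3,0,0,-3,0,0,0],
  [3,0,0,-6,0,0,0],
  [3,0,0,-9,0,0,0],
  [3,0,0,-12,0,0,0],
  [3,-1,0,-13,0,0,0],
  [3,-3.5,0.2,-13,0,0,0],
  [3,-7,0.4,-13,0,0,0],
  [3,-11,0.6,-13,0,0,0],
  [3,-15,0.8,-13,0,0,0],
])

```text
clock: 31.7
position: [0.4651, -0.0779, 0.1153]
tool_rot: [3.141, 0.0, 1.571]
force: [-0.0, -0.1, 0.0]
grip_width: 0.0388
finger_force: 30.6
```

servo_tool([
  [3,-4,0.2,0,0,0,0],
  [3,-8,0.4,0,0,0,0],
  [3,-12,0.6,0,0,0,0],
  [3,-15,0.7,0,0,0,0],
  [3,-17,0.7,0,0,0,0],
  [3,-18,0.7,0,0,0,0],
  [3,-18,0.7,0,0,0,0],
  [3,-18,0.7,3,0,0,0],
  [3,-18,0.7,6,0,0,0],
  [3,-18,0.7,6,0,0,0],
])

```text
clock: 32.7
position: [0.4707, -0.254, 0.052]
tool_rot: [-3.137, -0.003, 1.573]
force: [0.6, -0.8, -0.3]
grip_width: 0.0387
finger_force: 30.6
```

servo_tool([
  [3,0,0,0,0,0,0],
  [3,0,0,2,0,0,0],
  [3,0,0,4,0,0,0],
  [3,0,0,5.5,0,0,0],
  [3,0,0,6,0,0,0],
  [3,0,0,6.3,0,0,0],
  [3,0,0,6.4,0,0,0],
  [3,0,0,6.5,0,0,0],
  [3,0,0,6.5,0,0,0],
])

```text
clock: 33.6
position: [0.4725, -0.2566, -0.0101]
tool_rot: [3.141, 0.0, 1.571]
force: [0.8, -0.4, 0.2]
grip_width: 0.0385
finger_force: 30.6
```

servo_tool([
  [3,0,0,0.1,0,0,0],
  [3,0,0,0.2,0,0,0],
  [3,0,0,0.25,0,0,0],
  [3,0,0,0.25,0,0,0],
])

```text
clock: 34.0
position: [0.4724, -0.2566, -0.0123]
tool_rot: [3.141, 0.0, 1.571]
force: [-3.3, 2.3, 19.6]
grip_width: 0.0389
finger_force: 32.5
```

servo_tool([
  [4.4,0,0,0,0,0,0],
  [5,0,0,0,0,0,0],
  [5.5,0,0,0,0,0,0],
  [5.8,0,0,0,0,0,0],
  [5.8,0,0,0,0,0,0],
  [5.8,0,0,-1,0,0,0],
  [5.8,0,0,-4,0,0,0],
  [5.8,0,0,-8,0,0,0],
  [5.8,0,0,-12,0,0,0],
  [5.8,0,0,-15,0,0,0],
])

```text
clock: 35.0
position: [0.4725, -0.2566, 0.14]
tool_rot: [3.14, 0.001, 1.571]
force: [0.4, -0.8, -0.3]
grip_width: 0.058
finger_force: 0.0
```

servo_tool([
  [7.5,2,2,0,0,0,0],
  [7.5,5,5,0,0,0,0],
  [7.5,8,8.5,0,0,0,0],
  [7.5,11,12,0,0,0,0],
  [7.5,14,15.5,0,0,0,0],
  [7.5,17.0,18.5,0,0,0,0],
  [7.5,17.7,19.3,0,0,0,0],
  [7.5,17.7,19.3,1,0,0,0],
  [7.5,17.7,19.3,3,0,0,0],
  [7.5,17.7,19.3,3,0,0,0],
])

```text
clock: 36.0
position: [0.6628, -0.081, 0.1046]
tool_rot: [-3.137, 0.0, 1.569]
force: [-0.8, 0.3, 0.6]
grip_width: 0.0751
finger_force: 0.0
```

servo_tool([
  [7.5,0,0,3,0,0,0],
  [7.5,0,0,6,0,0,0],
  [7.5,0,0,9,0,0,0],
  [7.5,0,0,10.5,0,0,0],
  [7.5,0,0,11.3,0,0,0],
  [7.5,0,0,11.3,0,0,0],
  [3,0,0,11.3,0,0,0],
  [3,0,0,11.3,0,0,0],
  [3,0,0,11.3,0,0,0],
  [3,0,0,11.3,0,0,0],
])

```text
clock: 37.0
position: [0.6655, -0.0796, -0.0055]
tool_rot: [3.141, 0.0, 1.571]
force: [0.0, 0.5, 0.2]
grip_width: 0.0304
finger_force: 0.0
```

servo_tool([
  [1.5,0,0,0,0,0,0],
  [1.5,0,0,0,0,0,0],
  [1.5,0,0,0,0,0,0],
  [1.5,0,0,0,0,0,0],
  [1.5,0,0,0,0,0,0],
  [1.5,0,0,0,0,0,0],
  [1.5,0,0,0,0,0,0],
  [1.5,0,0,0,0,0,0],
], force=50)

```text
clock: 37.8
position: [0.6655, -0.0795, -0.0056]
tool_rot: [3.141, 0.0, 1.571]
force: [-1.1, 0.5, 6.0]
grip_width: 0.023
finger_force: 48.6
```

servo_tool([
  [1.5,0,0,-1,0,0,0],
  [1.5,0,0,-3,0,0,0],
  [1.5,0,0,-6,0,0,0],
  [1.5,0,0,-9,0,0,0],
  [1.5,0,0,-12,0,0,0],
  [1.5,0,0,-13,0,0,0],
  [1.5,-3,-2.1,-13,0,0,0],
  [1.5,-6.5,-4.7,-13,0,0,0],
  [1.5,-10,-7.2,-13,0,0,0],
  [1.5,-13,-9.3,-13,0,0,0],
])

```text
clock: 38.8
position: [0.5704, -0.2113, 0.1238]
tool_rot: [-3.141, 0.0, 1.57]
force: [0.4, -1.2, -0.4]
grip_width: 0.0228
finger_force: 49.2
```

servo_tool([
  [1.5,-1.9,-1.4,0,0,0,0],
  [1.5,-1.9,-1.4,0,0,0,0],
  [1.5,-1.9,-1.4,3,0,0,0],
  [1.5,-1.9,-1.4,6,0,0,0],
  [1.5,-1.9,-1.4,9,0,0,0],
  [1.5,-1.9,-1.4,11,0,0,0],
  [1.5,-1.9,-1.4,12,0,0,0],
  [1.5,-1.9,-1.4,12.4,0,0,0],
  [1.5,-1.9,-1.4,12.5,0,0,0],
  [1.5,-1.9,-1.4,12.5,0,0,0],
])

```text
clock: 39.8
position: [0.5588, -0.2286, -0.0003]
tool_rot: [3.14, 0.0, 1.571]
force: [-0.3, 0.1, -1.0]
grip_width: 0.0226
finger_force: 49.2
```

servo_tool([
  [1.5,0,0,0.1,0,0,0],
  [1.5,0,0,0.2,0,0,0],
  [1.5,0,0,0.2,0,0,0],
])

```text
clock: 40.1
position: [0.5586, -0.2287, -0.0026]
tool_rot: [3.141, 0.0, 1.571]
force: [-0.7, 0.7, 3.6]
grip_width: 0.0229
finger_force: 49.7
```

Contact at the expected height. I release, retreat and look.

servo_tool([
  [1.5,0,0,0.03,0,0,0],
  [3,0,0,0.03,0,0,0],
  [4,0,0,0.03,0,0,0],
  [4.5,0,0,0,0,0,0],
  [4.5,0,0,0,0,0,0],
  [4.5,0,0,-1,0,0,0],
  [4.5,0,0,-4,0,0,0],
  [4.5,0,0,-8,0,0,0],
  [4.5,0,0,-12,0,0,0],
  [4.5,0,0,-15,0,0,0],
])

```text
clock: 41.1
position: [0.5586, -0.2286, 0.1502]
tool_rot: [3.14, 0.001, 1.571]
force: [-0.5, 0.0, -0.3]
grip_width: 0.0448
finger_force: 0.0
```

servo_tool([
  [4.5,4,-2,-3,0,0,0],
  [4.5,8,-4,-6,0,0,0],
  [4.5,11,-6,-9,0,0,0],
  [4.5,14,-8,-12,0,0,0],
  [4.5,14,-8,-12,0,0,0],
  [4.5,14,-8,-12,0,0,0],
])

```text
clock: 41.7
position: [0.4783, -0.0882, 0.2683]
tool_rot: [3.139, 0.001, 1.572]
force: [0.6, -1.0, -0.2]
grip_width: 0.0451
finger_force: 0.0
```

```bash
python3 -c "
from h import *
from workcell import bot
w,T,s=snap('e1');print(s['clock'],s['position'])
f=bot.grab_frame('side');g=bot.grab_frame('scene');pickle.dump((f,g),open('e.pkl','wb'))
r=lambda i,a,b:cv2.resize(i,(a,b),interpolation=cv2.INTER_CUBIC)
cv2.imwrite('pics/e.png',cv2.convertScaleAbs(np.hstack([r(w['frame'][100:300,130:360],460,400),np.vstack([r(f['frame'][120:220,110:210],200,200)]*1+[r(f['frame'][200:320,200:320],200,200)])]),alpha=1.4))"
```

```text
41.7 [ 0.47833654 -0.08821369  0.26832645]
```

View pics/e.png

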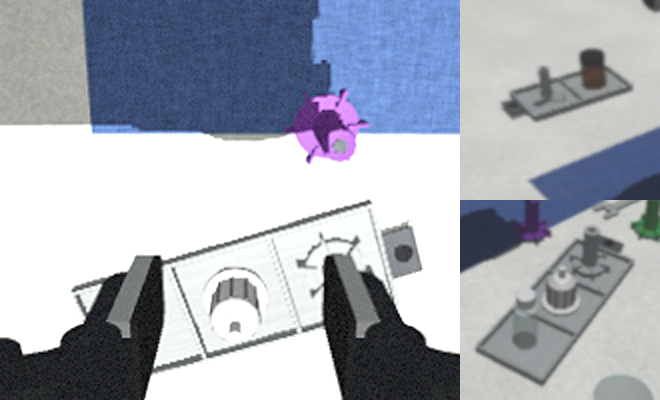

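All five parts stand upright in their compartments, and the filter flange is centred in the middle compartment. I do a numeric check with tops picked from the side view: jar (176.5,148), imp3 (152.5,155), vial (238.4,258), imp6 (279.2,218), filter (261,240).

```bash
python3 -c "
from h import *
f,g=pickle.load(open('e.pkl','rb'))
w,T=pickle.load(open('e1.pkl','rb'))
def tr(P,c,a):
    d=P[:2]-np.array(c);a=np.radians(a);return np.round(np.array([np.cos(a)*d[0]+np.sin(a)*d[1],-np.sin(a)*d[0]+np.cos(a)*d[1]]),4)
t3=((.4726,-.2565),17.8);t2=((.533,.298),176.9)
for n,p,z,t in(('jar',(176.5,147.5),.063,t2),('imp3',(152.5,154.5),.063,t2),('vial',(238.4,257.5),.089,t3),('imp6',(279.2,217.5),.075,t3),('filter',(261,240),.069,t3)):print(n,tr(onz(f,[p],z)[0],*t))
print('filter wrist',tr(onz(w,[(248,251)],.009,T)[0],*t3))"
```

```text
jar [-0.0441  0.0076]
imp3 [0.0443 0.0077]
vial [-0.0932  0.0003]
imp6 [0.0922 0.0003]
filter [ 0.0008 -0.0008]
filter wrist [-0.001  -0.0061]
```

```bash
python3 -c "
from workcell import bot
print(bot.job_done())"
```

```text
the job is handed in; nothing more can be done
None
```

Both kits are made up and handed in at about 42 s: all five parts stand released and upright in their compartments, each measured within about 8 mm of its compartment's centre, but the judge returned no verdict.

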